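# Set the sine table to 20 degrees and lock it

## Task

Set the tilting table to 20 degrees: stand the gold gauge block squarely on the white-outlined seat of its base, ease the raised plate down without slamming it until it rests on the block, and then flip the red-balled lock lever over to its locked side. Leave the silver and red gauge blocks where they are.

Things in the scene. Friction and masses are not known exactly. Their poses are not given: they have to be found in the camera images.
- sine_table: Fixed grey base of the sine table, 230 x 96 x 14 mm, origin at the centre of its underside; x runs from the hinge end to the free end, y to the side with the lock lever, z up. Flat top 14 mm above the bench. The plate's hinge axis lies along y at x = -85, z = 24 mm; hinge cheeks reach 36 mm above the bench. A side flange carries the lever, which swings in the plane y = 85 mm.
- seat (a point): Centre of the white outline (66 x 42 mm, long side along x) on the base's top, where the block stands, its long side along x; same axes as sine_table, 132 mm from the hinge axis, under the plate's roller when that is at 20 degrees. Lying on the silver, gold or red block the plate stands at 10, 20 or 25 degrees.
- sine_plate (a joint): Angle of the steel plate, rad: 0 flat, 1.45 fully up, 0.349 on the gold block; starts at 1.25 to 1.42, nearly upright, the space over the seat open. 80 mm wide, 14 thick, 158 long from the hinge axis. Damped, rubbing hinge: it stays where left when steep, sinks slowly by its own weight below about 0.9 rad, and is pushed down with a few newtons near its free end.
- plate_end (a point): Point on the plate's upper face (the one away from the seat), midway across, right over the 20 mm roller under its free end: 140 mm from the hinge axis along the plate and 18 mm off the plane through hinge and roller axes; moves with the plate. Its x runs along the plate to the free edge 18 mm further, its z is normal to the upper face, outwards.
- lock_lever (a joint): Angle of the lock lever, rad: 0 unlocked (leaning 0.6 rad from upright towards the hinge end), 1.2 locked (leaning 0.6 rad towards the free end). Its heavy ball tips it: pushed a little past upright it falls over to the other end and stays; about 1 N at the ball. Pivot at sine_table (-45, 85, 30) mm; 70 mm from pivot to ball; cheeks reach 39 mm above the bench.
- lever_ball (a point): Centre of the red ball, 22 mm diameter, at the lever's end; about 88 mm above the bench at both ends of its swing and 100 mm in the middle.
- gold_center (a point): Centre of the loose gold-coloured gauge block: 60 (its x) x 36 (its y) x 48 mm high, 0.15 to 0.3 kg, standing on the bench; grip it across the 36 mm.
- gold_block: The same gold block; origin at the centre of its underside.
- silver_center (a point): Centre of the loose silver gauge block, 60 x 36 x 24 mm high: a bystander.
- red_center (a point): Centre of the loose red gauge block, 60 x 36 x 59 mm high: a bystander.
There are look-alikes about, which are no part of the job. Of the things that look like the gold_block, the smallest one is meant.

How it is judged:
On the way, in this order (a step that is already met when the one before it is completed fails the run):
1. the gold block stands released on the seat while the plate is still raised and the lever unlocked (x of gold_center in the frame of seat between -0.013 and 0.013 m and y of gold_center in the frame of seat between -0.013 and 0.013 m and z of gold_center in the frame of seat between 0.02 and 0.028 m and angle between gold_center's own z axis and vertical below 0.06 rad and angle between the x axis of gold_center and the x axis of seat, either way round below 0.26 rad and linear speed of gold_block below 0.02 m/s and contact force between the fingers and gold_block below 0.1 N and value of joint sine_plate above 0.6 rad and value of joint lock_lever below 0.4 rad), for 0.2 s.
2. the plate rests still on the gold block, lever still unlocked (x of gold_center in the frame of seat between -0.013 and 0.013 m and y of gold_center in the frame of seat between -0.013 and 0.013 m and z of gold_center in the frame of seat between 0.02 and 0.028 m and angle between gold_center's own z axis and vertical below 0.06 rad and angle between the x axis of gold_center and the x axis of seat, either way round below 0.26 rad and value of joint sine_plate between 0.324 and 0.374 rad and velocity of joint sine_plate between -0.03 and 0.03 rad/s and value of joint lock_lever below 0.4 rad), for 0.2 s.
3. the lever is flipped to locked (value of joint lock_lever above 1.05 rad), for 0.2 s.
At the end, for the whole second after the job is handed in: The gold block stands upright on the base within 13 mm of the seat's centre each way and within 15 degrees of square to it; the plate rests on it at 20 degrees (0.349 rad, within 0.025), still; the lever is locked (over 1.05 rad) (x of gold_center in the frame of seat between -0.013 and 0.013 m and y of gold_center in the frame of seat between -0.013 and 0.013 m and z of gold_center in the frame of seat between 0.02 and 0.028 m and angle between gold_center's own z axis and vertical below 0.06 rad and angle between the x axis of gold_center and the x axis of seat, either way round below 0.26 rad and value of joint sine_plate between 0.324 and 0.374 rad and velocity of joint sine_plate between -0.03 and 0.03 rad/s and linear speed of gold_block below 0.02 m/s and value of joint lock_lever above 1.05 rad); the robot touches nothing.
It fails at once if the silver or red block is moved by more than 25 mm (distance of any of silver_center, red_center from where it was at the start of the episode above 0.025 m).
It fails at once if the plate is slammed down (faster than 2.5 rad/s) (velocity of joint sine_plate below -2.5 rad/s).
It also fails if it takes over 59 s, if anything falls off the work surface, if the arm or the gripper's body presses on something with over 40 N, if the wrist force passes 120 N, or if a joint passes its speed limit or range.

## Robot

A 7-joint arm with a two-finger parallel gripper is mounted at the origin on a cart in front of the work surface, level with it; the furniture and walls round the work are solid. World frame = base frame: x ahead of the robot, y to its left, z up, the work surface at z = 0. Lengths are in m, angles in rad, forces in N, time in s.
With the tool pointing down it reaches from about 0.425 to 0.875 m from the base axis. Payload 4.7 kg.
Tool frame: the origin (TCP) lies on the centre line of the jaws, within the pads' length; the fingertips stand ahead of it and the grasp point (between the pads) lies 2 mm behind it (nose_length is the z of the fingertips in the tool frame, in m); z points along the fingers, y is the line along which they close (so a half turn about z gives the same grasp; the last joint's range is limited). The gripper opens to 87 mm and grips with 3 to 60 N. Pads are 19 mm wide; open, the fingers measure 117 mm over their backs; the gripper's body (75 mm by 190 mm) begins 51 mm behind the grasp point.
Start: joints at [1.18, 0.321, -0.07, 1.45, 0.023, 1.371, -0.057], TCP at [0.256, -0.597, 0.206] pointing down, gripper open.
Joint ranges: [-2.86, 2.86], [-0.3, 2.09], [-1.38, 1.24], [0.06, 2.45], [-1.56, 4.7], [0.09, 2.05], [-2.69, 2.69]. Speed limits (rad/s): [2.57, 2.57, 3.14, 3.14, 3.14, 3.14, 3.14].

## Interface

Orientations are given as a rotation vector (axis times angle).
In Python, from bench import * gives the robot as it stands.
- The arm moves only by the tool send_rows, never from a script. Its arguments are lists of equal length, an entry for each row: "xyz": the shift along the tool's x, y, z in mm, a list of three; "dr": the turn, a rotation vector about the tool's x, y, z in rad, a list of three. A call has exactly 10 rows; each row is the pose to reach, as a shift and turn from the pose commanded when the call began, along the tool's axes at that moment; what a row does not reach only later rows make up. A row lasts 1/12 s, in which the tool goes at most 41.7 mm and 7.16 degrees, less where a joint would pass 70% of its speed; a pose out of reach is approached as far as the arm can. A call with a gripper value outside its range is refused whole. "jaw" is the finger opening in mm, from 0 to 87, set as the call begins (left out, the last holds). The fingers move at their own pace and stop on an object; "grip_force" is the grip in N (left out, the last holds). Time passes only in rows, so rows that repeat a pose let the fingers close, or fill a call up. It gives the time, the measured TCP pose, the force, the opening and the grip force at its end, in the units of the state.
- get_state(): the state, without advancing time (a new reading comes with each control period).
- get_image(name): name is "side" or "top" or "wrist"; returns the picture (420x560x3 uint8, red, green, blue); there is no depth.
- calibration(name): a dict with "vfov" (degrees; the focal length in pixels is half the picture's height over the tangent of half this angle, whatever the lens; pixels are square), "cx", "cy" (the principal point, pixels), "rvec" (rotation vector, rad) and "tvec" (3), from world to camera coordinates, as OpenCV has them; the wrist camera has in their place "hand_eye" (4x4, takes a point from camera to tool coordinates, whose origin is the TCP and whose axes are the flange's). Camera axes: x right, y down, z forward; pixel columns grow to the right and rows downward; lengths in m; the calibration is good to about 2 mm. A picture is of the moment at which its call begins: read the wrist's pose just before it. calibration takes no time and is no camera call.
- close_job(): hands the job in; it is judged then, once.
The state is a dict: "time": time; "joint_positions": joint angles; "qd": joint speeds; "joint_torque": joint torques, N m; "position": TCP position; "tool_rot": TCP orientation; "ft_force": force on the tool from outside, world axes, zero at the start; "torque": the same for the moment, N m; "grip_width": opening from 0.0 (shut) to 1.0 (fully open); "grip_force": force on a finger pad.
Only numpy, scipy, OpenCV 4.12 (cv2) and the standard library are available. Lean on these libraries where they do the work, as an engineer would, in place of code of your own. Each camera call takes 0.05 s, during which the arm holds its last target. There are 200 camera calls.

## Working session

There is one attempt and no reset: what is moved stays moved. The work goes in short steps, Python scripts to look and compute and a tool call to move; the robot and the scene stay as the last step left them, time stands still between calls to the robot, and variables do not carry over. Pictures are saved under pics/ and viewed, at most 10 in all, crops included, and the job is handed in when it is done.

Besides the shell and the picture viewer there is one more tool, called as name(argument=value, ...) on one line, values as JSON. send_rows: Moves the arm, as the interface text tells. Its arguments: {"type":"object","properties":{"xyz":{"type":"array"},"dr":{"type":"array"},"jaw":{"type":"number"},"grip_force":{"type":"number"}},"required":["xyz","dr"]}

```bash
mkdir -p pics; ls; python3 - <<'E'
from bench import *
import cv2,numpy as np
s=get_state();print({k:np.round(v,4) for k,v in s.items()})
for n in("side","top","wrist"):
    im=get_image(n);cv2.imwrite(f"pics/{n}0.png",im[:,:,::-1]);print(n,calibration(n))
E
```

```text
pics
{'time': np.float64(0.0), 'joint_positions': array([ 1.1801,  0.3218, -0.0701,  1.4517,  0.0226,  1.3708, -0.0569]), 'qd': array([-0.0004, -0.0004,  0.0016,  0.0027,  0.0005,  0.0001, -0.0014]), 'joint_torque': array([-5.00000e-04, -4.91283e+01, -4.04200e-01, -3.12532e+01,
       -6.40000e-02,  4.37000e-02,  2.00000e-04]), 'position': array([ 0.2557, -0.597 ,  0.2054]), 'tool_rot': array([-3.0757e+00, -6.3120e-01,  8.0000e-04]), 'ft_force': array([-0.6265, -0.1717, -0.7144]), 'torque': array([-0.0237,  0.0048,  0.0581]), 'grip_force': np.float64(0.0), 'grip_width': np.float64(0.9997)}
side {'vfov': 45.7572702660008, 'cx': 275.19971423974175, 'cy': 216.947924452727, 'rvec': array([ 0.34031873, -2.72464747,  1.27236283]), 'tvec': array([ 0.54574356, -0.0614707 ,  1.4115823 ])}
top {'vfov': 54.46349128306922, 'cx': 277.8663653012712, 'cy': 202.43932947159647, 'rvec': array([ 2.15154702, -2.13922467,  0.19964146]), 'tvec': array([0.33824472, 0.48058019, 1.08318784])}
wrist {'vfov': 61.27312783889606, 'cx': 280.09081744921883, 'cy': 208.48856618314616, 'hand_eye': array([[-1.03760726e-03, -9.55738707e-01, -2.94214967e-01,
         8.12643917e-02],
       [ 9.99998663e-01, -1.36352021e-03,  9.02616135e-04,
         8.34374082e-04],
       [-1.26383323e-03, -2.94213637e-01,  9.55738844e-01,
        -1.77000521e-01],
       [ 0.00000000e+00,  0.00000000e+00,  0.00000000e+00,
         1.00000000e+00]])}
```

View pics/top0.png

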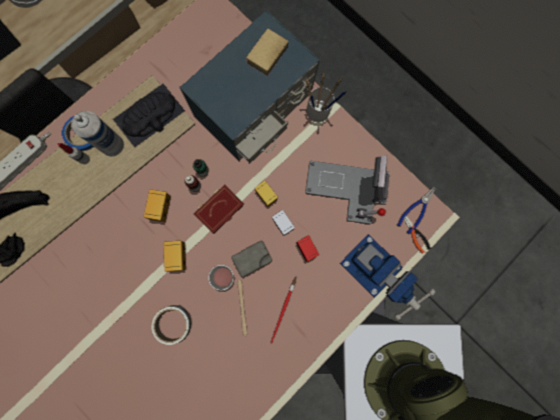

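View pics/side0.png

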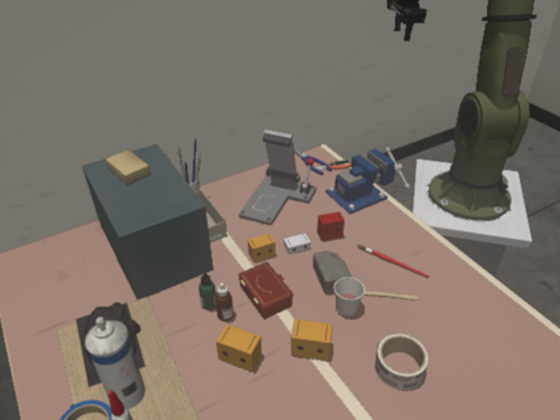

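The top view shows the small gold block at about (266,193), silver (283,222) and red (307,249). The seat outline is at about (332,180), the raised plate (380,180) and the lever ball (381,212). The larger gold look-alikes are at (156,205) and (173,256). The side view agrees: gold (262,247), seat (263,202), ball (310,161).

```bash
cat > h.py <<'E'
from bench import *
import cv2,numpy as np
from scipy.spatial.transform import Rotation as R
def cam(n,st=None):
    c=calibration(n);f=210/np.tan(np.radians(c["vfov"])/2)
    if n=="wrist":
        T=np.eye(4);T[:3,:3]=R.from_rotvec(st["tool_rot"]).as_matrix();T[:3,3]=st["position"];T=T@c["hand_eye"]
        return f,c["cx"],c["cy"],T[:3,:3],T[:3,3]
    M=R.from_rotvec(c["rvec"]).as_matrix();return f,c["cx"],c["cy"],M.T,-M.T@c["tvec"]
def ray(C,uv):
    f,cx,cy,M,o=C;uv=np.atleast_2d(uv).astype(float)
    d=np.c_[(uv[:,0]-cx)/f,(uv[:,1]-cy)/f,np.ones(len(uv))]@M.T
    return o,d/np.linalg.norm(d,axis=1)[:,None]
def onz(C,uv,z):
    o,d=ray(C,uv);return o+d*((z-o[2])/d[:,2])[:,None]
def proj(C,P):
    f,cx,cy,M,o=C;q=(np.atleast_2d(P)-o)@M;return np.c_[f*q[:,0]/q[:,2]+cx,f*q[:,1]/q[:,2]+cy]
def tri(C1,u1,C2,u2):
    A=0;b=0
    for C,u in((C1,u1),(C2,u2)):
        o,d=ray(C,u);P=np.eye(3)-np.outer(d[0],d[0]);A=A+P;b=b+P@o
    return np.linalg.solve(A,b)
E
python3 - <<'E'
from h import *
C=cam("top");S=cam("side");print("cams",C[4],S[4])
im=cv2.imread("pics/top0.png");hsv=cv2.cvtColor(im,cv2.COLOR_BGR2HSV)
def blob(lo,hi,roi):
    x0,y0,x1,y1=roi;m=np.zeros(im.shape[:2],np.uint8);m[y0:y1,x0:x1]=cv2.inRange(hsv,lo,hi)[y0:y1,x0:x1]
    c=max(cv2.findContours(m,0,1)[0],key=cv2.contourArea);return c[:,0],m
for nm,lo,hi,roi,z in(("gold",(15,150,60),(35,255,255),(245,170,290,215),.048),("silver",(0,0,160),(180,60,255),(265,205,300,240),.024),("red",(170,150,60),(180,255,255),(290,230,325,265),.059),("red0",(0,180,60),(8,255,255),(290,230,325,265),.059),("ball",(0,180,60),(8,255,255),(370,200,395,225),.088)):
    try:
        c,m=blob(lo,hi,roi);P=onz(C,c,z)[:,:2].astype(np.float32)*1000
        print(nm,cv2.boundingRect(c),cv2.minAreaRect(P))
    except Exception as e: print(nm,e)
a=cv2.resize(im[140:240,235:405],None,fx=4.7,fy=4.7,interpolation=cv2.INTER_CUBIC)[:, :800];
i2=cv2.imread("pics/side0.png");b=cv2.resize(i2[125:265,230:350],None,fx=4.2,fy=4.2,interpolation=cv2.INTER_CUBIC)
cv2.imwrite("pics/a.png",a);cv2.imwrite("pics/b.png",b)
E
```

```text
cams [0.29554215 0.36429403 1.13956457] [0.23968204 1.22164246 0.86274068]
gold (256, 182, 21, 24) ((501.84539794921875, 374.5377502441406), (59.44673538208008, 36.21576690673828), 37.657569885253906)
silver (273, 210, 21, 24) ((427.4605712890625, 326.041015625), (58.08885955810547, 34.48876953125), 34.282615661621094)
red max() iterable argument is empty
red0 (297, 237, 21, 24) ((352.530517578125, 263.3935546875), (56.03495407104492, 34.95774841308594), 28.07118797302246)
ball (378, 209, 7, 6) ((447.9861145019531, 71.90779876708984), (13.220040321350098, 16.036775588989258), 0.39684656262397766)
```

View pics/a.png

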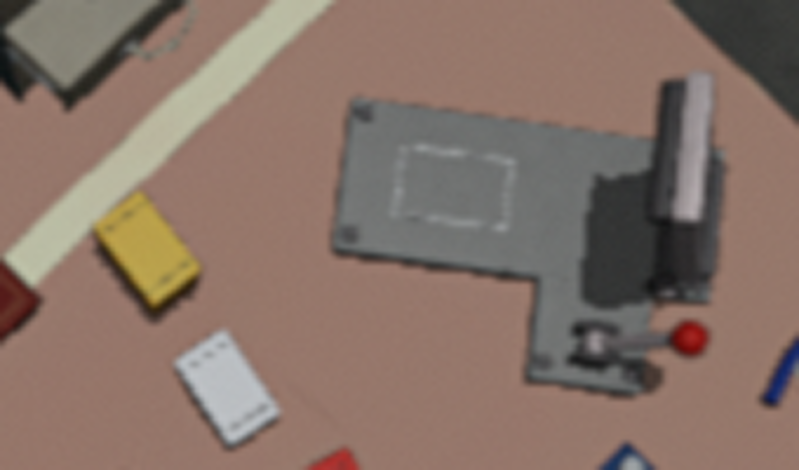

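View pics/b.png

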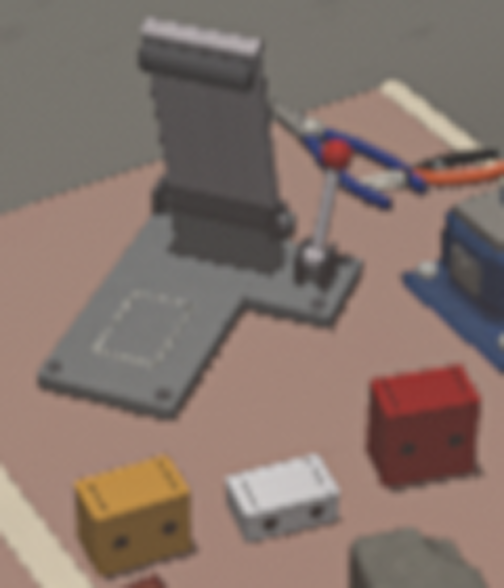

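Crop a gives the seat corners at about (403,146), (516,158), (502,230) and (391,215). The base's free-end corners are at (352,97) and (333,252). Crop b shows the lever leaning toward the hinge end (unlocked) and the plate nearly upright.

```bash
cat >> h.py <<'E'
def pose(yaw,tilt=0):  # tool x at world yaw (deg), z down
    y=np.radians(yaw);x=np.array([np.cos(y),np.sin(y),0]);z=np.array([0,0,-1.]);return R.from_matrix(np.c_[x,np.cross(z,x),z])
def plan(*wps):  # (x,y,z,yaw) each -> shift mm & dr from current pose
    s=get_state();Q=R.from_rotvec(s["tool_rot"]);p=s["position"]
    for w in wps:
        print(w,"xyz",np.round(Q.inv().apply(np.array(w[:3])-p)*1000,1),"dr",np.round((Q.inv()*pose(w[3])).as_rotvec(),3))
E
python3 - <<'E'
from h import *
C=cam("top")
u=lambda p:(np.array(p)+.5)/4.7-.5+[235,140]
s=onz(C,u([(403,146),(516,158),(502,230),(391,215)]),.014);print(np.round(s*1000),"centre",s.mean(0))
b=onz(C,u([(352,97),(333,252)]),.014);print("free end",np.round(b*1000),b.mean(0))
d=(s[0]+s[3]-s[1]-s[2])[:2];print("yaw seat",np.degrees(np.arctan2(d[1],d[0])))
e=(b[0]-b[1])[:2];print("yaw from end", np.degrees(np.arctan2(e[1],e[0]))+90, np.linalg.norm(e))
# corners, lengths, ball triangulation
print(np.linalg.norm(d)/2)
print("ball",tri(C,u([690,338]),cam("side"),(np.array([337,153])+.5)/4.2-.5+[230,125]))
print("plate tip top edges",onz(C,u([(690,75),(712,75),(697,220),(675,220)]),.17))
plan((.256,-.597,.32,23),(.51,-.2,.32,38),(.5,.37,.32,38))
print(calibration("top").keys()); 
try: print(nose_length)
except Exception as e: print(e)
E
```

```text
[[575. 220.  14.]
 [568. 152.  14.]
 [523. 161.  14.]
 [532. 228.  14.]] centre [0.5494442  0.19034884 0.014     ]
free end [[605. 251.  14.]
 [509. 263.  14.]] [0.55697465 0.25694527 0.014     ]
yaw seat 83.47987412834036
yaw from end 82.72424609100185 0.09652008174489174
0.06797548676064176
ball [0.4458528  0.07204857 0.09252023]
plate tip top edges [[0.57566595 0.08848688 0.17      ]
 [0.57578433 0.07685398 0.17      ]
 [0.49792569 0.08777115 0.17      ]
 [0.49782876 0.09925167 0.17      ]]
(0.256, -0.597, 0.32, 23) xyz [ 2.000e-01 -1.000e-01 -1.144e+02] dr [-0.001  0.     0.003]
(0.51, -0.2, 0.32, 38) xyz [ 390. -265. -114.] dr [-0.001 -0.    -0.258]
(0.5, 0.37, 0.32, 38) xyz [ 605.3 -792.9 -113.3] dr [-0.001 -0.    -0.258]
dict_keys(['vfov', 'cx', 'cy', 'rvec', 'tvec'])
0.017
```

send_rows(xyz=[[10, -7, -38], [25, -17, -75], [50, -34, -105], [82, -55, -114], [115, -78, -114], [148, -100, -114], [181, -122, -114], [214, -144, -114], [247, -166, -114], [280, -188, -114]], dr=[[0, 0, -0.02], [0, 0, -0.04], [0, 0, -0.06], [0, 0, -0.09], [0, 0, -0.12], [0, 0, -0.15], [0, 0, -0.18], [0, 0, -0.21], [0, 0, -0.24], [0, 0, -0.26]], jaw=80)

```text
time: 0.98
position: [0.4399, -0.3125, 0.3204]
tool_rot: [2.969, 1.027, -0.0]
ft_force: [0.6, -0.6, 0.7]
grip_width: 0.923
grip_force: 0.0
```

```bash
python3 - <<'E'
from h import *
s=get_state();print(s["time"],s["position"],s["joint_positions"])
plan((.52,-.1,.32,38),(.50,.2,.32,38),(.5,.37,.30,38))
E
```

```text
0.9833 [ 0.43985207 -0.31252006  0.32037841] [ 0.86892223  0.06818589 -0.317929    1.52710902  0.02166662  1.54971177
 -0.3534636 ]
(0.52, -0.1, 0.32, 38) xyz [ 194.3 -117.6    0.3] dr [0.    0.    0.003]
(0.5, 0.2, 0.32, 38) xyz [ 3.640e+02 -3.658e+02  2.000e-01] dr [0.    0.    0.003]
(0.5, 0.37, 0.3, 38) xyz [ 469.  -499.5   20.2] dr [0.    0.    0.003]
```

send_rows(xyz=[[27, -20, 0], [54, -40, 0], [81, -62, 0], [108, -85, 0], [135, -110, 0], [162, -135, 0], [188, -160, 0], [214, -186, 0], [240, -213, 0], [265, -240, 0]], dr=[[0, 0, 0], [0, 0, 0], [0, 0, 0], [0, 0, 0], [0, 0, 0], [0, 0, 0], [0, 0, 0], [0, 0, 0], [0, 0, 0], [0, 0, 0]])

```text
time: 1.82
position: [0.4995, 0.0398, 0.3204]
tool_rot: [2.969, 1.025, -0.0]
ft_force: [0.4, -0.2, -0.2]
grip_width: 0.919
grip_force: 0.0
```

```bash
python3 - <<'E'
from h import *
s=get_state();print(s["time"],s["position"],s["joint_positions"])
plan((.50,.2,.32,38),(.47,.35,.26,38))
E
```

```text
1.8167 [0.49953817 0.03978684 0.32035227] [ 0.53722909 -0.00746152 -0.65937263  1.60045967 -0.00413302  1.54695841
 -1.02814834]
(0.5, 0.2, 0.32, 38) xyz [  99.2 -125.8    0.3] dr [0.    0.    0.001]
(0.47, 0.35, 0.26, 38) xyz [ 168.1 -262.4   60.2] dr [0.    0.    0.001]
```

send_rows(xyz=[[20, -25, 0], [40, -51, 0], [60, -78, 0], [80, -105, 5], [100, -132, 15], [120, -160, 25], [135, -190, 35], [150, -220, 45], [160, -245, 55], [168, -262, 60]], dr=[[0, 0, 0], [0, 0, 0], [0, 0, 0], [0, 0, 0], [0, 0, 0], [0, 0, 0], [0, 0, 0], [0, 0, 0], [0, 0, 0], [0, 0, 0]])

```text
time: 2.65
position: [0.4679, 0.3506, 0.2589]
tool_rot: [-2.967, -1.03, 0.004]
ft_force: [-0.4, 1.4, 0.5]
grip_width: 0.921
grip_force: 0.0
```

```bash
python3 - <<'E'
from h import *
s=get_state();im=get_image("wrist")[:,:,::-1];cv2.imwrite("pics/w1.png",im);print(s["time"],s["position"],s["joint_positions"])
C=cam("wrist",s);hsv=cv2.cvtColor(im.copy(),cv2.COLOR_BGR2HSV)
m=cv2.inRange(hsv,(15,130,60),(35,255,255));c=sorted(cv2.findContours(m,0,1)[0],key=cv2.contourArea)[-2:]
print("pred",proj(C,[.502,.3745,.048]))
for k in c:
    k=k[:,0];print(cv2.boundingRect(k),cv2.minAreaRect(onz(C,k,.048)[:,:2].astype(np.float32)*1000))
E
```

```text
2.65 [0.4679278  0.35059506 0.25888784] [ 0.07217142  0.26979263 -0.91414105  1.5123658   0.21186836  1.46598519
 -1.74923927]
pred [[281.42831968 137.16102543]]
(0, 80, 65, 85) ((344.2063293457031, 590.69873046875), (94.06497955322266, 65.46776580810547), 25.06151008605957)
(236, 358, 324, 23) ((359.8223876953125, 63.00413513183594), (35.68941116333008, 434.876220703125), 38.268592834472656)
```

View pics/w1.png

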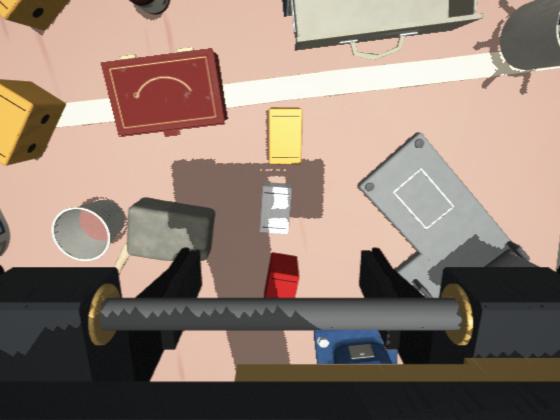

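The wrist view shows the gold top face at about (285,136) and the seat outline centred near (424,198).

```bash
python3 - <<'E'
from h import *
s=get_state();im=cv2.imread("pics/w1.png");C=cam("wrist",s);hsv=cv2.cvtColor(im,cv2.COLOR_BGR2HSV)
m=np.zeros((420,560),np.uint8);m[95:178,255:315]=cv2.inRange(hsv,(15,130,150),(35,255,255))[95:178,255:315]
k=max(cv2.findContours(m,0,1)[0],key=cv2.contourArea)[:,0];g=cv2.minAreaRect(onz(C,k,.048)[:,:2].astype(np.float32)*1000);print(cv2.boundingRect(k),g)
m=np.zeros((420,560),np.uint8);sub=hsv[165:232,388:460];m[165:232,388:460]=cv2.inRange(sub,(0,0,170),(180,60,255))
k=np.argwhere(m)[:,::-1];P=onz(C,k,.014)[:,:2].astype(np.float32)*1000;print(len(k),cv2.minAreaRect(P))
x,y=np.array(g[0])/1000
plan((x,y,.12,38),(x,y,.026,38))
E
```

```text
(269, 108, 32, 56) ((502.61553955078125, 376.2969970703125), (58.1988525390625, 34.06138229370117), 38.50981903076172)
4721 ((547.9660034179688, 191.46266174316406), (84.36030578613281, 97.30155944824219), 38.54995346069336)
(np.float64(0.5026155395507812), np.float64(0.3762969970703125), 0.12, 38) xyz [ 43.    5.8 138.2] dr [-0.005  0.002  0.009]
(np.float64(0.5026155395507812), np.float64(0.3762969970703125), 0.026, 38) xyz [ 43.2   6.2 232.2] dr [-0.005  0.002  0.009]
```

send_rows(xyz=[[10, 2, 15], [25, 5, 45], [38, 6, 80], [43, 6, 115], [43, 6, 140], [43, 6, 165], [43, 6, 190], [43, 6, 212], [43, 6, 227], [43, 6, 232]], dr=[[-0.002, 0.001, 0], [-0.005, 0.002, 0.005], [-0.005, 0.002, 0.005], [-0.005, 0.002, 0.005], [-0.005, 0.002, 0.005], [-0.005, 0.002, 0.005], [-0.005, 0.002, 0.005], [-0.005, 0.002, 0.005], [-0.005, 0.002, 0.005], [-0.005, 0.002, 0.005]])

```text
time: 3.53
position: [0.5067, 0.3679, 0.0255]
tool_rot: [2.967, 1.015, -0.001]
ft_force: [-0.2, -0.2, 0.0]
grip_width: 0.923
grip_force: 0.0
```

send_rows(xyz=[[0, 0, 0], [0, 0, 0], [0, 0, 0], [0, 0, 0], [0, 0, 0], [0, 0, 0], [0, 0, 0], [0, 0, 0], [0, 0, 0], [0, 0, 0]], dr=[[0, 0, 0], [0, 0, 0], [0, 0, 0], [0, 0, 0], [0, 0, 0], [0, 0, 0], [0, 0, 0], [0, 0, 0], [0, 0, 0], [0, 0, 0]], jaw=20, grip_force=25)

```text
time: 4.37
position: [0.5077, 0.3706, 0.029]
tool_rot: [2.969, 1.018, 0.006]
ft_force: [-1.3, 1.1, 3.9]
grip_width: 0.407
grip_force: 25.1
```

```bash
python3 - <<'E'
from h import *
s=get_state();print(s["time"],s["position"],s["grip_width"]*87,s["grip_force"])
plan((.5022,.3755,.12,38.2),(.549,.1905,.12,83.2))
E
```

```text
4.3667 [0.50766707 0.37058341 0.02895795] 35.4370435776442 25.06817379500717
(0.5022, 0.3755, 0.12, 38.2) xyz [ -1.   -6.9 -91.1] dr [ 0.004 -0.003 -0.006]
(0.549, 0.1905, 0.12, 83.2) xyz [-77.6 168.  -90.6] dr [ 0.005 -0.001 -0.792]
```

send_rows(xyz=[[0, 0, -25], [0, 0, -60], [-5, 10, -85], [-15, 35, -91], [-28, 62, -91], [-41, 90, -91], [-54, 118, -91], [-66, 143, -91], [-74, 160, -91], [-78, 168, -91]], dr=[[0, 0, 0], [0, 0, 0], [0, 0, -0.1], [0, 0, -0.2], [0, 0, -0.3], [0, 0, -0.4], [0, 0, -0.5], [0, 0, -0.6], [0, 0, -0.7], [0.005, 0, -0.79]])

```text
time: 5.2
position: [0.5496, 0.1837, 0.1189]
tool_rot: [2.35, 2.081, -0.005]
ft_force: [0.1, -0.2, -2.1]
grip_width: 0.404
grip_force: 24.9
```

send_rows(xyz=[[0, 0, 0], [0, 0, 0], [0, 0, 0], [0, 0, 0], [0, 0, 0], [0, 0, 0], [0, 0, 0], [0, 0, 0], [0, 0, 0], [0, 0, 0]], dr=[[0, 0, 0], [0, 0, 0], [0, 0, 0], [0, 0, 0], [0, 0, 0], [0, 0, 0], [0, 0, 0], [0, 0, 0], [0, 0, 0], [0, 0, 0]])

```text
time: 6.03
position: [0.5488, 0.1894, 0.1201]
tool_rot: [2.351, 2.083, 0.0]
ft_force: [-1.5, -0.1, -1.9]
grip_width: 0.407
grip_force: 24.9
```

```bash
python3 - <<'E'
from h import *
s=get_state();im=get_image("wrist")[:,:,::-1];it=get_image("top")[:,:,::-1].copy();isd=get_image("side")[:,:,::-1].copy();s2=get_state()
for q in(s,s2):print(q["time"],q["position"],q["tool_rot"],q["joint_positions"])
cv2.imwrite("pics/w2.png",im)
t=np.hstack([cv2.resize(it[140:240,275:405],None,fx=4,fy=4,interpolation=2)[:,:400],cv2.resize(isd[120:240,230:330],None,fx=4,fy=3.33,interpolation=2)[:400]])
cv2.imwrite("pics/c2.png",t);cv2.imwrite("pics/t2.png",it)
plan((.549,.1905,.12,83.2),(.549,.1905,.045,83.2))
E
```

```text
6.0333 [0.54884937 0.18936346 0.12011059] [2.35118018e+00 2.08268870e+00 8.91145054e-05] [ 0.44250969  0.39772399 -1.00073618  1.7112766   0.35418978  1.22795763
 -0.76527478]
6.1833 [0.54889137 0.1892666  0.120107  ] [2.35130226e+00 2.08258646e+00 1.18233607e-04] [ 0.44274967  0.39776997 -1.00080424  1.71126701  0.35421826  1.22795192
 -0.76520424]
(0.549, 0.1905, 0.12, 83.2) xyz [ 1.2 -0.   0.1] dr [ 0.001  0.    -0.002]
(0.549, 0.1905, 0.045, 83.2) xyz [ 1.3 -0.1 75.1] dr [ 0.001  0.    -0.002]
```

View pics/w2.png

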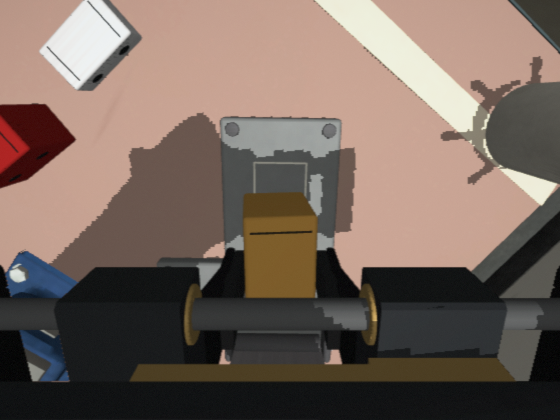

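```bash
python3 - <<'E'
from h import *
s=get_state();C=cam("wrist",s);im=cv2.imread("pics/w2.png");g=cv2.cvtColor(im,cv2.COLOR_BGR2GRAY)
Q=R.from_rotvec(s["tool_rot"]);T=lambda P:np.round(Q.inv().apply(P-s["position"])*1000,1)
print(im[185:240:2,280].tolist())
for v,z in((194,.0925),(194,.0905),(215,.1405),(215,.1385)): print(v,z,T(onz(C,[[279,v]],z)))
print("seat far edge",T(onz(C,[[254,163],[306,163]],.014)))
E
```

```text
[[78, 79, 77], [76, 77, 76], [75, 76, 74], [73, 77, 75], [33, 66, 86], [27, 63, 85], [28, 64, 85], [29, 64, 85], [28, 64, 86], [28, 64, 86], [27, 63, 85], [29, 63, 86], [29, 64, 86], [30, 66, 87], [29, 65, 86], [30, 66, 88], [39, 86, 116], [43, 93, 125], [43, 92, 125], [44, 94, 126], [42, 93, 125], [44, 93, 125], [43, 93, 125], [39, 83, 110], [24, 38, 48], [43, 93, 125], [44, 94, 125], [43, 93, 125]]
194 0.0925 [[26.3 -0.  27.6]]
194 0.0905 [[25.8 -0.  29.6]]
215 0.1405 [[ 28.9   0.1 -20.4]]
215 0.1385 [[ 28.2   0.1 -18.4]]
seat far edge [[ 31.3 -20.3 106.1]
 [ 31.2  21.5 106.1]]
```

send_rows(xyz=[[0, 0, 10], [0, 0, 22], [0, 0, 36], [0, 0, 50], [0, 0, 60], [0, 0, 67], [0, 0, 72], [0, 0, 75], [0, 0, 76], [0, 0, 76]], dr=[[0, 0, 0], [0, 0, 0], [0, 0, 0], [0, 0, 0], [0, 0, 0], [0, 0, 0], [0, 0, 0], [0, 0, 0], [0, 0, 0], [0, 0, 0]])

```text
time: 7.02
position: [0.5491, 0.1895, 0.0442]
tool_rot: [2.351, 2.083, 0.001]
ft_force: [-0.3, 0.1, -1.9]
grip_width: 0.407
grip_force: 24.9
```

send_rows(xyz=[[0, 0, 0], [0, 0, 0], [0, 0, 0], [0, 0, 0], [0, 0, 0], [0, 0, 0.5], [0, 0, 0.5], [0, 0, 1], [0, 0, 1], [0, 0, 1]], dr=[[0, 0, 0], [0, 0, 0], [0, 0, 0], [0, 0, 0], [0, 0, 0], [0, 0, 0], [0, 0, 0], [0, 0, 0], [0, 0, 0], [0, 0, 0]])

```text
time: 7.85
position: [0.5489, 0.1892, 0.0431]
tool_rot: [2.351, 2.083, -0.0]
ft_force: [0.9, 0.0, -2.2]
grip_width: 0.405
grip_force: 24.9
```

send_rows(xyz=[[0, 0, 0.5], [0, 0, 1], [0, 0, 1], [0, 0, 1.5], [0, 0, 1.5], [0, 0, 2], [0, 0, 2], [0, 0, 2], [0, 0, 2], [0, 0, 2]], dr=[[0, 0, 0], [0, 0, 0], [0, 0, 0], [0, 0, 0], [0, 0, 0], [0, 0, 0], [0, 0, 0], [0, 0, 0], [0, 0, 0], [0, 0, 0]])

```text
time: 8.68
position: [0.5489, 0.1893, 0.0428]
tool_rot: [2.35, 2.082, -0.001]
ft_force: [-5.0, -3.2, 11.3]
grip_width: 0.406
grip_force: 25.2
```

send_rows(xyz=[[0, 0, -0.5], [0, 0, -1], [0, 0, -1], [0, 0, -1], [0, 0, -1], [0, 0, -1], [0, 0, -1], [0, 0, -1], [0, 0, -1], [0, 0, -1]], dr=[[0, 0, 0], [0, 0, 0], [0, 0, 0], [0, 0, 0], [0, 0, 0], [0, 0, 0], [0, 0, 0], [0, 0, 0], [0, 0, 0], [0, 0, 0]], jaw=60)

```text
time: 9.52
position: [0.5489, 0.1893, 0.0421]
tool_rot: [2.351, 2.083, 0.0]
ft_force: [0.3, 0.2, 0.5]
grip_width: 0.687
grip_force: 0.0
```

send_rows(xyz=[[0, 0, -8], [0, 0, -22], [0, 0, -45], [0, 0, -75], [0, 0, -110], [0, 0, -145], [0, 0, -180], [0, 0, -210], [0, 0, -230], [0, 0, -240]], dr=[[0, 0, 0], [0, 0, 0], [0, 0, 0], [0, 0, 0], [0, 0, 0], [0, 0, 0], [0, 0, 0], [0, 0, 0], [0, 0, 0], [0, 0, 0]])

```text
time: 10.35
position: [0.5497, 0.1906, 0.2869]
tool_rot: [2.348, 2.081, 0.008]
ft_force: [0.6, 0.9, 0.6]
grip_width: 0.691
grip_force: 0.0
```

```bash
python3 - <<'E'
from h import *
s=get_state();im=get_image("wrist")[:,:,::-1].copy();cv2.imwrite("pics/w3.png",im);C=cam("wrist",s)
print(s["time"],s["position"],s["joint_positions"])
hsv=cv2.cvtColor(im,cv2.COLOR_BGR2HSV);m=cv2.inRange(hsv,(12,110,60),(35,255,255))
for k in cv2.findContours(m,0,1)[0]:
    if cv2.contourArea(k)>150: k=k[:,0];print(cv2.boundingRect(k),cv2.minAreaRect(onz(C,k,.062)[:,:2].astype(np.float32)*1000))
E
```

```text
10.35 [0.54972927 0.19063588 0.28687394] [ 0.48752909  0.28546934 -1.0593093   1.47661304  0.25097815  1.51795408
 -0.68638806]
(188, 358, 372, 24) ((649.0435791015625, -99.98118591308594), (38.78828048706055, 519.1677856445312), 82.67845916748047)
(405, 284, 25, 61) ((707.9928588867188, -19.496978759765625), (29.13764190673828, 94.25862121582031), 2.993809700012207)
(131, 284, 25, 61) ((350.80206298828125, 25.648818969726562), (93.18405151367188, 28.832576751708984), 73.1235122680664)
(260, 145, 31, 55) ((545.9130249023438, 190.9324188232422), (63.4368782043457, 34.338226318359375), 82.09037017822266)
```

View pics/w3.png

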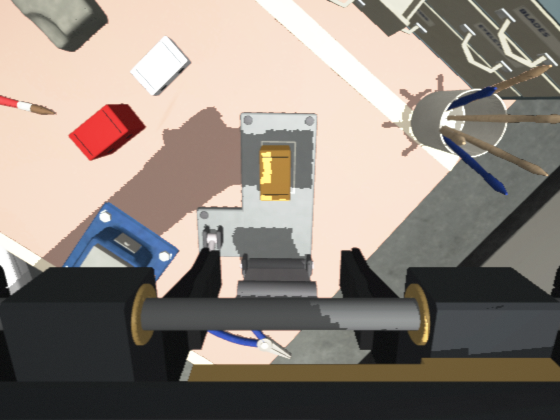

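The block stands on the seat, measured at (0.546, 0.191) with yaw 82°, within tolerance. Next I go behind the plate with the jaw closed.

send_rows(xyz=[[-10, 0, 0], [-25, 0, 0], [-45, 0, 0], [-65, 0, 0], [-85, 0, 0], [-105, 0, 0], [-125, 0, 0], [-145, 0, 0], [-160, 0, 0], [-170, 0, 0]], dr=[[0, 0, 0], [0, 0, 0], [0, 0, 0], [0, 0, 0], [0, 0, 0], [0, 0, 0], [0, 0, 0], [0, 0, 0], [0, 0, 0], [0, 0, 0]], jaw=0, grip_force=5)

```text
time: 11.23
position: [0.5274, 0.0183, 0.2811]
tool_rot: [-2.354, -2.08, 0.003]
ft_force: [0.7, 0.6, -0.0]
grip_width: 0.04
grip_force: 0.0
```

send_rows(xyz=[[-5, 0, 0], [-10, 0, 5], [-10, 0, 20], [-10, 0, 40], [-10, 0, 60], [-10, 0, 80], [-10, 0, 95], [-10, 0, 105], [-10, 0, 105], [-10, 0, 105]], dr=[[0, 0, 0], [0, 0, 0], [0, 0, 0], [0, 0, 0], [0, 0, 0], [0, 0, 0], [0, 0, 0], [0, 0, 0], [0, 0, 0], [0, 0, 0]])

```text
time: 12.07
position: [0.527, 0.0114, 0.177]
tool_rot: [-2.35, -2.084, -0.0]
ft_force: [-0.1, -0.5, 0.8]
grip_width: 0.003
grip_force: 0.0
```

```bash
cat >> h.py <<'E'
U=np.array([np.cos(np.radians(83)),np.sin(np.radians(83)),0]);H=np.array([.549,.1905,0])-.132*U
V=np.array([-U[1],U[0],0])
def tab(P): d=np.asarray(P)-H;return np.round([d@U*1000,d@V*1000,d[2]*1000],1)  # relative to hinge line, mm
E
python3 - <<'E'
from h import *
s=get_state();print(s["time"],s["position"],tab(s["position"]),s["tool_rot"],s["joint_positions"],s["ft_force"])
im=get_image("side")[:,:,::-1];cv2.imwrite("pics/s4.png",cv2.resize(im[60:260,200:400],None,fx=3,fy=3,interpolation=2))
E
```

```text
12.0667 [0.52699917 0.01142514 0.17703944] [-48.4   0.  177. ] [-2.35008436e+00 -2.08446003e+00 -1.61390763e-04] [ 0.83416757  0.17313584 -0.98639897  1.76821822  0.15023039  1.28037629
 -0.30826282] [-0.08513087 -0.46217207  0.82990217]
```

View pics/s4.png

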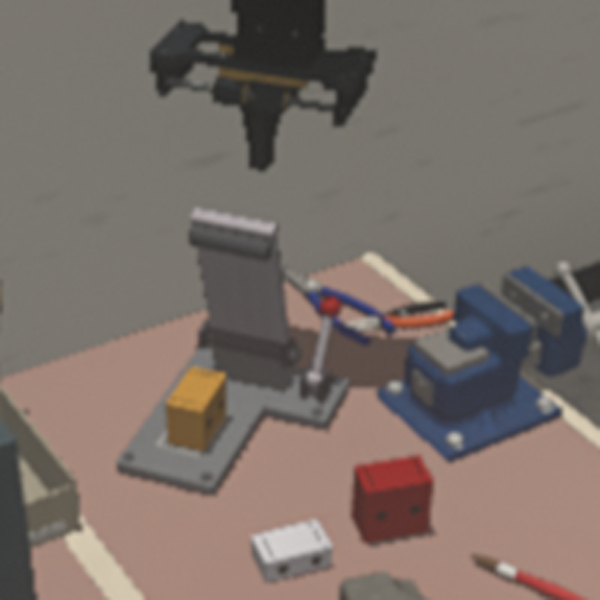

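Side crop: the gold block stands inside the outline at (195,410), the plate is still upright and the gripper is behind it. I'll check the tip projection for consistency.

```bash
python3 - <<'E'
from h import *
C=cam("side");p=get_state()["position"]
print((proj(C,[p-[0,0,.017],H+.03*U+[0,0,.18],H+[0,0,.024],H+.132*U+[0,0,.062],H+.132*U+[0,0,.014]])-[200,60])*3)
E
```

```text
[[258.21676536 195.77585562]
 [228.11394639 217.87787824]
 [240.65298008 343.17093664]
 [187.6813131  387.53733732]
 [189.02124115 429.5561023 ]]
```

send_rows(xyz=[[12, 0, 4], [27, 0, 10], [40, 0, 12], [48, 0, 12], [54, 0, 12], [60, 0, 12], [66, 0, 12], [71, 0, 12], [76, 0, 12], [81, 0, 12]], dr=[[0, 0, 0], [0, 0, 0], [0, 0, 0], [0, 0, 0], [0, 0, 0], [0, 0, 0], [0, 0, 0], [0, 0, 0], [0, 0, 0], [0, 0, 0]])

```text
time: 12.95
position: [0.5371, 0.091, 0.1653]
tool_rot: [2.351, 2.082, -0.0]
ft_force: [0.1, -0.5, 1.2]
grip_width: 0.003
grip_force: 0.4
```

```bash
python3 - <<'E'
from h import *
s=get_state();print(s["time"],s["position"],tab(s["position"]),s["joint_positions"],s["ft_force"])
im=get_image("side")[:,:,::-1];cv2.imwrite("pics/s5.png",cv2.resize(im[60:260,200:400],None,fx=3,fy=3,interpolation=2))
E
```

```text
12.95 [0.53710978 0.09098067 0.16527768] [ 31.8  -0.3 165.3] [ 0.67734337  0.24715068 -1.01352036  1.7433406   0.22004675  1.27220095
 -0.50943628] [ 0.12758102 -0.48047603  1.21535995]
```

View pics/s5.png

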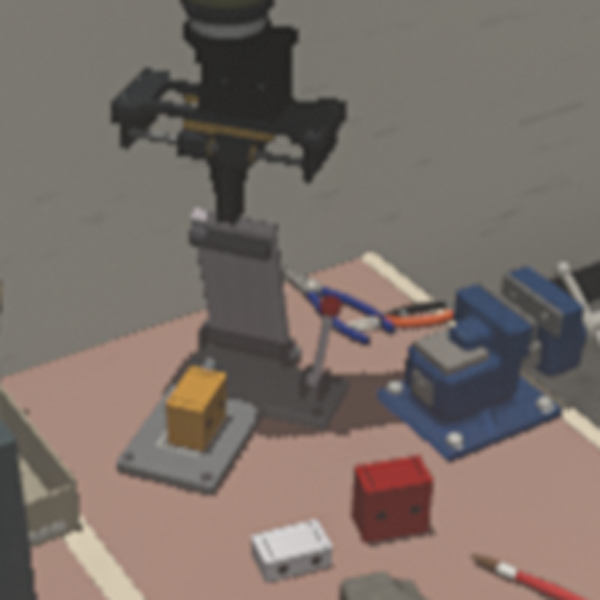

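```bash
python3 - <<'E'
from h import *
s=get_state();p=s["position"];C=cam("side");T=cam("top")
pl=lambda a,L=158,h=18:H+(L*np.cos(a)-h*np.sin(a))*U*.001+[0,0,(24+L*np.sin(a)+h*np.cos(a))*.001]
for a in(1.4,1.3,1.2,1.1,1.0): print(a,(proj(C,pl(a))-[200,60])*3,proj(T,pl(a)))
print("tip",(proj(C,p-[0,0,.017])-[200,60])*3,proj(T,p),"tcp+50", (proj(C,p+[0,0,.05])-[200,60])*3)
im=get_image("top")[:,:,::-1];w=get_image("wrist")[:,:,::-1]
cv2.imwrite("pics/c6.png",np.hstack([cv2.resize(im[130:250,290:430],None,fx=2.8,fy=2.8,interpolation=2),cv2.resize(w,(448,336))])[:, :800])
E
```

```text
1.4 [[236.52565626 204.14579693]] [[391.68145354 170.8162337 ]]
1.3 [[230.17181472 214.1358107 ]] [[385.01715762 170.15329282]]
1.2 [[223.84131049 225.68231627]] [[378.3061055  169.66229898]]
1.1 [[217.61608877 238.66830657]] [[371.64626451 169.34873052]]
1.0 [[211.5792842  252.94940057]] [[365.13256255 169.21459217]]
tip [[227.0481787  250.12525859]] [[379.91788555 171.23631824]] tcp+50 [[226.38354779 184.35081204]]
```

View pics/c6.png

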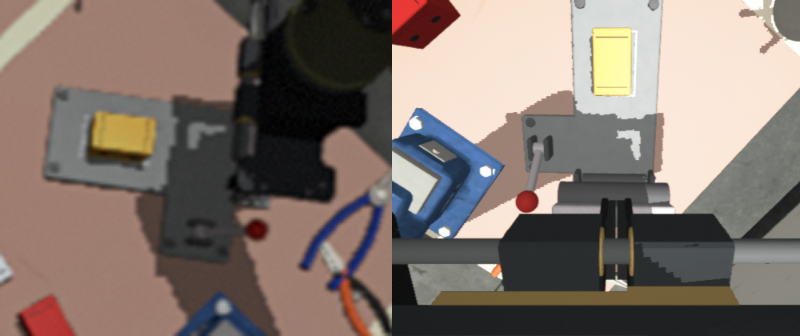

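The crop shows the block still on the seat and the closed fingers over the plate's end. The plate may not have moved, so I'll compare brightness profiles numerically.

```bash
python3 - <<'E'
from h import *
s0=cv2.imread("pics/side0.png",0)
a=cv2.imread("pics/s4.png",0);b=cv2.imread("pics/s5.png",0)
for c in(203,215,228,240,255,268):
    print(c);print(" s4",a[150:270:5,c].tolist());print(" s5",b[150:270:5,c].tolist())
s=get_state();Cw=cam("wrist",s);
pl=lambda a,L=158,h=18:H+(L*np.cos(a)-h*np.sin(a))*U*.001+[0,0,(24+L*np.sin(a)+h*np.cos(a))*.001]
for an in(1.3,1.1):print(an,proj(Cw,[pl(an),pl(an,158,4),pl(an,140,-10),H+[0,0,.024]])*.8)
print(proj(Cw,[s["position"]+np.array([0,0,-.017])+.0095*U])*.8)
w=get_image("wrist");g=cv2.cvtColor(w,cv2.COLOR_RGB2GRAY)
print(g[200:300:3,280].tolist());print(g[200:300:3,230].tolist())
E
```

```text
203
 s4 [118, 116, 110, 112, 117, 117, 118, 119, 118, 118, 118, 117, 143, 170, 132, 81, 87, 80, 67, 62, 78, 84, 83, 84]
 s5 [48, 46, 86, 113, 120, 120, 120, 120, 119, 119, 118, 118, 142, 166, 129, 81, 85, 76, 62, 60, 79, 83, 82, 84]
215
 s4 [118, 111, 111, 116, 118, 118, 118, 118, 119, 119, 118, 117, 132, 170, 162, 101, 85, 87, 76, 61, 70, 84, 85, 85]
 s5 [56, 43, 42, 39, 37, 38, 41, 48, 54, 83, 89, 89, 86, 77, 80, 85, 70, 61, 61, 57, 70, 84, 84, 84]
228
 s4 [116, 115, 118, 118, 118, 118, 118, 118, 118, 118, 118, 118, 118, 157, 173, 134, 84, 90, 83, 69, 63, 81, 85, 85]
 s5 [45, 45, 46, 44, 44, 43, 44, 44, 45, 45, 46, 45, 47, 44, 50, 82, 81, 63, 61, 59, 61, 80, 85, 85]
240
 s4 [119, 119, 119, 119, 118, 118, 118, 118, 118, 117, 118, 118, 116, 131, 170, 160, 96, 83, 88, 76, 62, 67, 84, 83]
 s5 [46, 45, 46, 45, 39, 38, 39, 41, 42, 41, 42, 41, 42, 65, 85, 96, 87, 68, 60, 62, 58, 66, 84, 83]
255
 s4 [44, 44, 42, 47, 100, 118, 117, 118, 118, 118, 118, 118, 117, 117, 150, 176, 137, 83, 86, 84, 72, 60, 77, 85]
 s5 [66, 63, 72, 107, 121, 120, 119, 118, 118, 119, 118, 119, 118, 119, 107, 96, 95, 81, 63, 61, 61, 57, 77, 85]
268
 s4 [41, 42, 41, 65, 109, 119, 119, 118, 118, 117, 118, 118, 118, 116, 123, 167, 168, 103, 75, 73, 60, 56, 73, 85]
 s5 [101, 60, 67, 112, 119, 118, 118, 118, 119, 118, 118, 118, 119, 119, 116, 99, 96, 89, 70, 60, 55, 56, 73, 85]
1.3 [[223.03559746 224.25875878]
 [223.04582108 202.28078411]
 [223.11178273 178.23494607]
 [223.33785286 178.49663437]]
1.1 [[223.05739812 174.31336341]
 [223.07673816 152.59605152]
 [223.14325293 138.88629418]
 [223.33785286 178.49663437]]
[[223.25917107 181.25938657]]
[115, 114, 114, 115, 114, 113, 65, 75, 81, 55, 64, 70, 74, 79, 81, 81, 81, 53, 56, 77, 95, 96, 93, 92, 90, 90, 89, 81, 131, 135, 135, 134, 133, 58]
[112, 114, 114, 113, 69, 55, 73, 74, 75, 56, 68, 71, 75, 77, 79, 82, 80, 77, 90, 143, 168, 169, 157, 34, 33, 33, 32, 32, 33, 31, 32, 30, 31, 32]
```

The plate hasn't moved (about 1.3 rad), so the tips passed over it and sit higher than the nominal nose length suggests. I'll go back, descend lower and push again.

send_rows(xyz=[[0, 0, -12], [-8, 0, -20], [-25, 0, -20], [-42, 0, -20], [-59, 0, -20], [-74, 0, -18], [-84, 0, -8], [-87, 0, 8], [-87, 0, 22], [-87, 0, 26]], dr=[[0, 0, 0], [0, 0, 0], [0, 0, 0], [0, 0, 0], [0, 0, 0], [0, 0, 0], [0, 0, 0], [0, 0, 0], [0, 0, 0], [0, 0, 0]])

```text
time: 13.98
position: [0.5249, 0.0035, 0.1372]
tool_rot: [-2.352, -2.08, 0.003]
ft_force: [-0.2, -0.4, -0.3]
grip_width: 0.005
grip_force: 0.0
```

send_rows(xyz=[[6, 0, 0], [14, 0, 0], [22, 0, 0], [29, 0, 0], [36, 0, 0], [42, 0, 0], [48, 0, 0], [54, 0, 0], [60, 0, 0], [65, 0, 0]], dr=[[0, 0, 0], [0, 0, 0], [0, 0, 0], [0, 0, 0], [0, 0, 0], [0, 0, 0], [0, 0, 0], [0, 0, 0], [0, 0, 0], [0, 0, 0]])

```text
time: 14.82
position: [0.5342, 0.0689, 0.1389]
tool_rot: [2.351, 2.082, -0.002]
ft_force: [0.0, -2.1, -0.6]
grip_width: 0.01
grip_force: 1.1
```

```bash
cat >> h.py <<'E'
def prof(fn):
    s=get_state();print(s["time"],tab(s["position"]),s["joint_positions"].round(2),s["ft_force"].round(1))
    im=get_image("side")[:,:,::-1];cv2.imwrite(fn,im);b=cv2.cvtColor(cv2.resize(im[60:260,200:400],None,fx=3,fy=3,interpolation=2),cv2.COLOR_BGR2GRAY)
    for c in(203,215,255,268):print(c,b[200:330:5,c].tolist())
E
python3 -c "
from h import *
prof('pics/s7.png')"
```

```text
14.8167 [ 9.500e+00 -1.000e-01  1.389e+02] [ 0.7   0.25 -1.    1.79  0.23  1.22 -0.48] [ 0.  -2.1 -0.6]
203 [119, 119, 120, 104, 97, 91, 73, 60, 63, 62, 63, 81, 84, 83, 82, 84, 84, 88, 103, 100, 104, 117, 130, 144, 123, 85]
215 [120, 121, 119, 97, 97, 97, 83, 65, 61, 63, 60, 74, 84, 83, 83, 83, 83, 83, 83, 83, 83, 84, 83, 84, 85, 83]
255 [108, 108, 107, 107, 106, 97, 98, 93, 76, 60, 62, 59, 62, 80, 84, 84, 83, 83, 83, 83, 83, 84, 84, 84, 83, 84]
268 [119, 119, 119, 118, 119, 113, 97, 95, 85, 72, 64, 62, 66, 80, 85, 85, 84, 84, 83, 84, 84, 84, 83, 84, 84, 83]
```

send_rows(xyz=[[4, 0, 1], [9, 0, 2], [14, 0, 4], [19, 0, 6], [24, 0, 8], [29, 0, 10], [34, 0, 13], [38, 0, 15], [42, 0, 18], [45, 0, 20]], dr=[[0, 0, 0], [0, 0, 0], [0, 0, 0], [0, 0, 0], [0, 0, 0], [0, 0, 0], [0, 0, 0], [0, 0, 0], [0, 0, 0], [0, 0, 0]])

```text
time: 15.7
position: [0.5395, 0.1147, 0.1186]
tool_rot: [-2.351, -2.084, -0.0]
ft_force: [-0.5, -0.6, 0.9]
grip_width: 0.003
grip_force: 0.6
```

```bash
python3 -c "
from h import *
prof('pics/s8.png')
C=cam('side')
pl=lambda a,L=158,h=18:H+(L*np.cos(a)-h*np.sin(a))*U*.001+[0,0,(24+L*np.sin(a)+h*np.cos(a))*.001]
for a in(1.3,1.1,1,.9,.8,.7,.6,.35):
  print(a,[((proj(C,pl(a,L,h)-V*.02*0)-[200,60])*3).round(0).tolist() for L,h in((158,18),(158,4),(140,-10))])
"
```

```text
15.7 [ 55.6   0.2 118.6] [ 0.6   0.32 -0.99  1.78  0.28  1.2  -0.6 ] [-0.5 -0.6  0.9]
203 [59, 71, 67, 58, 44, 45, 50, 55, 84, 90, 106, 115, 117, 118, 111, 102, 105, 103, 67, 72, 69, 61, 70, 71, 91, 97]
215 [46, 49, 47, 48, 49, 47, 46, 48, 48, 48, 47, 48, 48, 48, 51, 94, 104, 101, 78, 63, 70, 63, 66, 73, 73, 73]
255 [78, 67, 86, 77, 70, 114, 120, 119, 119, 119, 119, 119, 119, 119, 119, 119, 118, 102, 84, 79, 78, 78, 75, 73, 73, 71]
268 [105, 118, 121, 113, 67, 86, 121, 119, 120, 119, 120, 118, 120, 119, 118, 118, 118, 115, 137, 146, 143, 121, 89, 77, 77, 75]
1.3 [[[230.0, 214.0]], [[225.0, 225.0]], [[221.0, 250.0]]]
1.1 [[[218.0, 239.0]], [[212.0, 252.0]], [[211.0, 276.0]]]
1 [[[212.0, 253.0]], [[207.0, 267.0]], [[206.0, 290.0]]]
0.9 [[[206.0, 268.0]], [[201.0, 283.0]], [[202.0, 305.0]]]
0.8 [[[200.0, 285.0]], [[196.0, 300.0]], [[198.0, 320.0]]]
0.7 [[[195.0, 302.0]], [[192.0, 317.0]], [[194.0, 336.0]]]
0.6 [[[191.0, 319.0]], [[188.0, 335.0]], [[191.0, 351.0]]]
0.35 [[[182.0, 364.0]], [[181.0, 379.0]], [[186.0, 389.0]]]
```

The plate is now at about 0.87 rad. I'll hold and see whether it sinks by itself.

send_rows(xyz=[[0, 0, 0], [0, 0, -5], [0, 0, -10], [0, 0, -10], [0, 0, -10], [0, 0, -10], [0, 0, -10], [0, 0, -10], [0, 0, -10], [0, 0, -10]], dr=[[0, 0, 0], [0, 0, 0], [0, 0, 0], [0, 0, 0], [0, 0, 0], [0, 0, 0], [0, 0, 0], [0, 0, 0], [0, 0, 0], [0, 0, 0]])

```text
time: 16.58
position: [0.5396, 0.1138, 0.129]
tool_rot: [2.351, 2.083, -0.0]
ft_force: [0.1, -0.1, 0.6]
grip_width: 0.004
grip_force: 0.0
```

```bash
python3 -c "
from h import *
prof('pics/s9.png')
d=cv2.cvtColor(cv2.resize(cv2.imread('pics/s9.png')[60:260,200:400],None,fx=3,fy=3),6)
for c in (185,195,235,268):print(c,d[270:420:5,c].tolist())"
```

```text
16.5833 [ 54.8  -0.  129. ] [ 0.61  0.3  -1.    1.77  0.27  1.21 -0.59] [ 0.1 -0.1  0.6]
203 [63, 53, 43, 42, 50, 51, 80, 90, 101, 117, 116, 115, 116, 116, 118, 115, 107, 150, 152, 95, 63, 69, 64, 64, 77, 90]
215 [48, 48, 48, 47, 46, 47, 48, 49, 47, 48, 47, 48, 49, 46, 85, 122, 111, 113, 153, 130, 70, 66, 70, 62, 69, 72]
255 [68, 60, 85, 118, 119, 119, 120, 119, 119, 119, 120, 119, 119, 119, 120, 119, 119, 119, 122, 120, 89, 78, 79, 76, 72, 71]
268 [121, 97, 64, 107, 121, 119, 118, 119, 119, 119, 119, 119, 119, 119, 119, 119, 118, 115, 136, 145, 145, 145, 128, 94, 77, 78]
185 [118, 102, 134, 157, 114, 64, 66, 66, 93, 126, 145, 145, 145, 145, 145, 146, 146, 146, 137, 102, 93, 128, 148, 153, 153, 151, 142, 138, 105, 90]
195 [120, 117, 114, 150, 141, 78, 65, 67, 63, 101, 137, 146, 139, 134, 134, 135, 134, 121, 83, 86, 127, 148, 152, 152, 152, 152, 148, 146, 122, 90]
235 [120, 119, 120, 115, 105, 104, 92, 66, 63, 61, 63, 71, 71, 68, 64, 63, 67, 74, 75, 75, 75, 74, 75, 75, 74, 75, 76, 77, 77, 75]
268 [119, 119, 118, 117, 135, 145, 145, 144, 128, 94, 78, 78, 74, 72, 71, 65, 63, 62, 70, 74, 74, 74, 75, 74, 75, 75, 75, 78, 78, 76]
```

send_rows(xyz=[[3, 0, 3], [6, 0, 6], [10, 0, 9], [13, 0, 12], [16, 0, 15], [19, 0, 18], [23, 0, 21], [26, 0, 24], [29, 0, 27], [32, 0, 30]], dr=[[0, 0, 0], [0, 0, 0], [0, 0, 0], [0, 0, 0], [0, 0, 0], [0, 0, 0], [0, 0, 0], [0, 0, 0], [0, 0, 0], [0, 0, 0]])

```text
time: 17.47
position: [0.5437, 0.1459, 0.0988]
tool_rot: [2.351, 2.083, 0.0]
ft_force: [-0.0, -0.7, 0.7]
grip_width: 0.004
grip_force: 0.3
```

send_rows(xyz=[[0, 0, 0], [0, 0, -5], [0, 0, -10], [0, 0, -10], [0, 0, -10], [0, 0, -10], [0, 0, -10], [0, 0, -10], [0, 0, -10], [0, 0, -10]], dr=[[0, 0, 0], [0, 0, 0], [0, 0, 0], [0, 0, 0], [0, 0, 0], [0, 0, 0], [0, 0, 0], [0, 0, 0], [0, 0, 0], [0, 0, 0]])

```text
time: 18.3
position: [0.5435, 0.1456, 0.109]
tool_rot: [2.351, 2.083, -0.0]
ft_force: [-0.2, 0.3, 0.2]
grip_width: 0.005
grip_force: 0.0
```

```bash
python3 -c "
from h import *
prof('pics/s10.png')
d=cv2.cvtColor(cv2.resize(cv2.imread('pics/s10.png')[60:260,200:400],None,fx=3,fy=3),6)
for c in (175,185,195,225,245):print(c,d[270:420:5,c].tolist())"
```

```text
18.3 [ 86.7   0.  109. ] [ 0.52  0.36 -0.98  1.77  0.32  1.19 -0.67] [-0.2  0.3  0.2]
203 [42, 42, 45, 56, 79, 58, 46, 47, 48, 48, 48, 47, 47, 48, 48, 48, 48, 47, 48, 48, 46, 62, 126, 147, 148, 140]
215 [41, 42, 45, 47, 74, 74, 46, 47, 49, 48, 48, 46, 44, 42, 43, 43, 42, 42, 43, 42, 51, 88, 128, 136, 139, 132]
255 [41, 43, 44, 46, 46, 70, 116, 120, 121, 83, 67, 109, 121, 119, 119, 119, 118, 118, 121, 139, 145, 146, 145, 125, 81, 102]
268 [46, 47, 46, 47, 47, 45, 58, 88, 120, 113, 67, 87, 121, 120, 119, 119, 119, 116, 137, 145, 145, 145, 145, 142, 105, 78]
175 [119, 119, 120, 120, 120, 120, 120, 120, 119, 119, 135, 147, 145, 145, 142, 103, 132, 141, 128, 110, 66, 81, 98, 79, 114, 147, 144, 131, 93, 90]
185 [117, 121, 120, 120, 120, 120, 120, 120, 118, 126, 144, 143, 116, 119, 139, 96, 117, 145, 130, 120, 84, 62, 74, 87, 92, 136, 143, 139, 105, 90]
195 [46, 49, 52, 72, 76, 75, 75, 88, 117, 140, 146, 145, 120, 91, 90, 78, 97, 155, 140, 126, 105, 67, 67, 85, 86, 107, 147, 147, 123, 91]
225 [106, 110, 119, 120, 119, 119, 119, 132, 112, 80, 117, 142, 142, 116, 78, 77, 79, 79, 88, 107, 113, 100, 71, 61, 69, 75, 72, 71, 77, 84]
245 [119, 119, 119, 119, 118, 123, 142, 145, 143, 103, 79, 122, 142, 143, 141, 92, 76, 82, 80, 78, 75, 73, 74, 74, 75, 75, 75, 76, 76, 76]
```

It is now at about 0.42 rad and still sinking. I'll lift away and let it settle.

send_rows(xyz=[[0, 0, -5], [0, 0, -20], [0, 0, -40], [0, 0, -60], [0, 0, -80], [0, 0, -95], [0, 0, -100], [0, 0, -100], [0, 0, -100], [0, 0, -100]], dr=[[0, 0, 0], [0, 0, 0], [0, 0, 0], [0, 0, 0], [0, 0, 0], [0, 0, 0], [0, 0, 0], [0, 0, 0], [0, 0, 0], [0, 0, 0]])

```text
time: 19.18
position: [0.5429, 0.1453, 0.2079]
tool_rot: [-2.351, -2.083, 0.002]
ft_force: [-0.5, 0.5, -0.4]
grip_width: 0.006
grip_force: 0.0
```

send_rows(xyz=[[0, 0, 0], [0, 0, 0], [0, 0, 0], [0, 0, 0], [0, 0, 0], [0, 0, 0], [0, 0, 0], [0, 0, 0], [0, 0, 0], [0, 0, 0]], dr=[[0, 0, 0], [0, 0, 0], [0, 0, 0], [0, 0, 0], [0, 0, 0], [0, 0, 0], [0, 0, 0], [0, 0, 0], [0, 0, 0], [0, 0, 0]])

```text
time: 20.02
position: [0.5435, 0.1456, 0.2091]
tool_rot: [2.351, 2.083, 0.0]
ft_force: [0.3, 0.4, 0.5]
grip_width: 0.004
grip_force: 0.0
```

```bash
python3 -c "
from h import *
prof('pics/s11.png')
C=cam('side')
pl=lambda a,L=158,h=18,v=0:H+V*v+(L*np.cos(a)-h*np.sin(a))*U*.001+[0,0,(24+L*np.sin(a)+h*np.cos(a))*.001]
for a in(.5,.42,.35): print(a,[((proj(C,pl(a,158,h,-.02))-[200,60])*3).round(0).tolist() for h in(18,4)],[((proj(C,pl(a,158,h,.0))-[200,60])*3).round(0).tolist() for h in(18,4)])
d=cv2.cvtColor(cv2.resize(cv2.imread('pics/s11.png')[60:260,200:400],None,fx=3,fy=3),6)
for c in (165,175,185,195,205):print(c,d[320:420:3,c].tolist())
im=get_image('top')[:,:,::-1];cv2.imwrite('pics/t11.png',im)
i=cv2.imread('pics/s11.png');h=cv2.cvtColor(i,cv2.COLOR_BGR2HSV);m=cv2.inRange(h,(0,170,60),(6,255,255))
for k in cv2.findContours(m,0,1)[0]:
  if cv2.contourArea(k)>15:print(cv2.boundingRect(k))
"
```

```text
20.0167 [ 86.8  -0.  209.1] [ 0.57  0.27 -1.03  1.64  0.23  1.37 -0.61] [0.3 0.4 0.5]
203 [47, 52, 98, 119, 118, 120, 120, 121, 119, 119, 120, 118, 119, 120, 120, 121, 120, 120, 120, 120, 120, 117, 131, 146, 137, 146]
215 [56, 87, 117, 118, 119, 119, 120, 119, 120, 120, 119, 119, 119, 120, 119, 120, 120, 119, 120, 120, 119, 121, 135, 131, 143, 137]
255 [119, 119, 119, 119, 120, 119, 120, 119, 119, 119, 120, 120, 120, 120, 119, 119, 120, 119, 121, 139, 145, 145, 145, 125, 79, 103]
268 [118, 120, 119, 119, 120, 119, 119, 120, 120, 120, 120, 120, 119, 119, 118, 119, 119, 116, 136, 145, 145, 145, 145, 143, 106, 77]
0.5 [[[166.0, 333.0]], [[163.0, 348.0]]] [[[187.0, 337.0]], [[184.0, 353.0]]]
0.42 [[[163.0, 347.0]], [[161.0, 362.0]]] [[[184.0, 351.0]], [[182.0, 367.0]]]
0.35 [[[161.0, 359.0]], [[160.0, 374.0]]] [[[182.0, 364.0]], [[181.0, 379.0]]]
165 [122, 131, 141, 145, 146, 146, 144, 132, 111, 98, 106, 133, 155, 159, 144, 128, 122, 112, 87, 67, 77, 110, 134, 133, 117, 103, 99, 99, 91, 82, 80, 80, 80, 80]
175 [134, 144, 146, 145, 145, 137, 117, 110, 127, 132, 111, 106, 133, 151, 149, 137, 126, 120, 106, 82, 66, 65, 71, 82, 104, 131, 141, 144, 139, 114, 93, 88, 89, 89]
185 [144, 146, 145, 141, 127, 102, 94, 119, 142, 148, 137, 112, 105, 130, 146, 138, 127, 121, 116, 99, 76, 64, 67, 78, 89, 108, 131, 140, 141, 127, 105, 91, 89, 90]
195 [145, 145, 146, 146, 139, 125, 114, 126, 143, 149, 145, 128, 104, 104, 138, 156, 144, 128, 123, 114, 92, 71, 64, 69, 81, 93, 114, 135, 146, 143, 122, 98, 90, 90]
205 [134, 137, 143, 143, 142, 136, 118, 109, 125, 124, 101, 82, 79, 85, 109, 145, 162, 148, 128, 123, 114, 91, 68, 65, 74, 85, 102, 122, 125, 110, 92, 81, 77, 75]
(323, 214, 17, 9)
```

The plate matches 0.35 rad, resting on the block. Now the lever: I'll turn the tool 90° to clear the vise and come in behind the ball.

send_rows(xyz=[[-10, -6, 0], [-25, -15, 0], [-42, -25, 0], [-60, -36, 0], [-77, -46, 0], [-94, -56, 0], [-108, -66, 0], [-120, -75, 0], [-128, -82, 0], [-132, -85, 0]], dr=[[0, 0, -0.1], [0, 0, -0.2], [0, 0, -0.3], [0, 0, -0.42], [0, 0, -0.54], [0, 0, -0.66], [0, 0, -0.78], [0, 0, -0.9], [0, 0, -1.0], [0, 0, -1.1]])

```text
time: 20.95
position: [0.4422, 0.0232, 0.2092]
tool_rot: [0.91, 3.006, -0.004]
ft_force: [-0.3, 0.5, -0.3]
grip_width: 0.005
grip_force: 0.0
```

```bash
python3 -c "
from h import *
prof('pics/s12.png')
P=lambda u,v,z:(*(H+u*U+v*V)[:2],z,173)
plan(P(-.045,.085,.2),P(-.045,.085,.07))
d=cv2.cvtColor(cv2.resize(cv2.imread('pics/s12.png')[60:260,200:400],None,fx=3,fy=3),6)
for c in (165,185,205):print(c,d[320:420:3,c].tolist())
"
```

```text
20.95 [-47.1  85.6 209.2] [ 0.95 -0.16 -0.95  1.9  -0.13  1.34  1.02] [-0.3  0.5 -0.3]
203 [119, 119, 118, 118, 116, 120, 119, 119, 119, 119, 119, 117, 119, 119, 119, 119, 119, 120, 119, 119, 119, 116, 130, 144, 135, 143]
215 [119, 119, 118, 116, 119, 119, 119, 119, 119, 119, 119, 119, 119, 119, 119, 118, 119, 119, 119, 119, 118, 120, 133, 130, 141, 135]
255 [118, 119, 118, 118, 119, 118, 118, 119, 119, 118, 119, 119, 119, 118, 119, 118, 118, 118, 120, 137, 144, 143, 144, 124, 80, 101]
268 [118, 118, 118, 119, 119, 118, 119, 119, 118, 119, 118, 119, 119, 118, 118, 118, 117, 114, 135, 145, 142, 143, 143, 141, 106, 77]
(np.float64(0.44306270332777653), np.float64(0.02517822534892354), 0.2, 173) xyz [0.5 2.4 9.2] dr [-0.003  0.001 -0.462]
(np.float64(0.44306270332777653), np.float64(0.02517822534892354), 0.07, 173) xyz [  0.7   2.7 139.2] dr [-0.003  0.001 -0.462]
165 [121, 130, 139, 144, 144, 143, 143, 144, 145, 146, 146, 149, 154, 156, 142, 126, 121, 111, 86, 67, 77, 108, 133, 139, 133, 129, 129, 125, 115, 106, 104, 106, 103, 92]
185 [142, 144, 142, 140, 138, 137, 134, 133, 140, 146, 147, 147, 148, 149, 148, 137, 125, 121, 115, 98, 76, 65, 67, 78, 89, 107, 129, 139, 139, 127, 104, 90, 89, 90]
205 [132, 136, 142, 142, 141, 142, 143, 144, 144, 144, 144, 144, 145, 146, 149, 156, 160, 145, 128, 122, 113, 90, 68, 65, 74, 85, 102, 121, 124, 109, 91, 80, 77, 75]
```

send_rows(xyz=[[0, 1, 5], [0, 2, 15], [0, 3, 30], [0, 3, 50], [0, 3, 70], [0, 3, 90], [0, 3, 110], [0, 3, 128], [0, 3, 139], [0, 3, 139]], dr=[[0, 0, -0.1], [0, 0, -0.2], [0, 0, -0.3], [0, 0, -0.4], [0, 0, -0.46], [0, 0, -0.46], [0, 0, -0.46], [0, 0, -0.46], [0, 0, -0.46], [0, 0, -0.46]])

```text
time: 21.83
position: [0.4432, 0.0279, 0.0682]
tool_rot: [-0.207, -3.131, -0.002]
ft_force: [-0.3, 0.3, -0.5]
grip_width: 0.005
grip_force: 0.0
```

```bash
cat >> h.py <<'E'
def ball(C2=None):
    r=[]
    for n in("top","side"):
        im=get_image(n)[:,:,::-1].copy();h=cv2.cvtColor(im,cv2.COLOR_BGR2HSV);m=cv2.inRange(h,(0,150,50),(8,255,255))|cv2.inRange(h,(174,150,50),(180,255,255))
        p=np.round(proj(cam(n),H+.04*U+.085*V+[0,0,.08])[0]).astype(int);q=np.zeros_like(m);y,x=p[1],p[0]
        q[y-28:y+28,x-28:x+28]=m[y-28:y+28,x-28:x+28]
        for k in cv2.findContours(q,0,1)[0]:
            if cv2.contourArea(k)>=4:print(n,cv2.boundingRect(k),cv2.contourArea(k))
        for a in(0,.4,.8,1.2):print("  pred",a,proj(cam(n),H+(.04+.07*np.sin(a-.6))*U+.085*V+[0,0,.03+.07*np.cos(a-.6)]).round(0))
E
python3 -c "
from h import *
s=get_state();print(s['time'],tab(s['position']),s['joint_positions'].round(2),s['ft_force'].round(1));ball()"
```

```text
21.8333 [-42.3  85.2  68.2] [ 0.86  0.07 -0.99  2.07  0.06  1.04  1.28] [-0.3  0.3 -0.5]
  pred 0 [[382. 211.]]
  pred 0.4 [[373. 209.]]
  pred 0.8 [[362. 208.]]
  pred 1.2 [[352. 207.]]
side (307, 159, 6, 5) 16.0
  pred 0 [[308. 162.]]
  pred 0.4 [[306. 163.]]
  pred 0.8 [[302. 169.]]
  pred 1.2 [[299. 177.]]
```

Ball is still unlocked and the finger is behind it. Push along tool +y, from u=-42 to about u=+32.

send_rows(xyz=[[0, 6, 0], [0, 14, 0], [0, 22, 0], [0, 30, 0], [0, 38, 0], [0, 46, 0], [0, 54, 0], [0, 62, 0], [0, 69, 0], [0, 74, 0]], dr=[[0, 0, 0], [0, 0, 0], [0, 0, 0], [0, 0, 0], [0, 0, 0], [0, 0, 0], [0, 0, 0], [0, 0, 0], [0, 0, 0], [0, 0, 0]])

```text
time: 22.77
position: [0.4546, 0.1021, 0.07]
tool_rot: [0.205, 3.135, 0.001]
ft_force: [0.2, 0.5, -0.1]
grip_width: 0.008
grip_force: 0.0
```

```bash
python3 -c "
from h import *
s=get_state();print(s['time'],tab(s['position']),s['joint_positions'].round(2),s['ft_force'].round(1));ball()"
```

```text
22.7667 [32.7 82.9 70. ] [ 0.73  0.14 -1.05  2.03  0.14  1.05  1.05] [ 0.2  0.5 -0.1]
  pred 0 [[382. 211.]]
  pred 0.4 [[373. 209.]]
  pred 0.8 [[362. 208.]]
  pred 1.2 [[352. 207.]]
side (299, 170, 5, 5) 13.5
  pred 0 [[308. 162.]]
  pred 0.4 [[306. 163.]]
  pred 0.8 [[302. 169.]]
  pred 1.2 [[299. 177.]]
```

send_rows(xyz=[[0, -8, 0], [0, -18, 0], [0, -28, 0], [0, -35, -5], [0, -38, -20], [0, -38, -45], [0, -38, -75], [0, -38, -105], [0, -38, -130], [0, -38, -140]], dr=[[0, 0, 0], [0, 0, 0], [0, 0, 0], [0, 0, 0], [0, 0, 0], [0, 0, 0], [0, 0, 0], [0, 0, 0], [0, 0, 0], [0, 0, 0]])

```text
time: 23.7
position: [0.4513, 0.062, 0.2135]
tool_rot: [0.209, 3.129, -0.003]
ft_force: [0.6, 0.3, -0.1]
grip_width: 0.001
grip_force: 0.0
```

```bash
python3 -c "
from h import *
prof('pics/s13.png');ball()
d=cv2.cvtColor(cv2.resize(cv2.imread('pics/s13.png')[60:260,200:400],None,fx=3,fy=3),6)
for c in (165,185,205):print(c,d[320:420:3,c].tolist())
"
```

```text
23.7 [ -7.4  81.4 213.5] [ 0.88 -0.13 -0.98  1.87 -0.11  1.34  1.36] [ 0.6  0.3 -0.1]
203 [119, 120, 119, 118, 118, 119, 120, 119, 119, 119, 118, 117, 119, 119, 119, 120, 119, 119, 119, 119, 118, 116, 130, 144, 136, 144]
215 [119, 119, 118, 116, 119, 119, 119, 119, 119, 119, 118, 118, 119, 120, 120, 119, 119, 120, 119, 119, 117, 120, 133, 130, 141, 136]
255 [119, 118, 118, 118, 119, 119, 118, 118, 119, 119, 118, 119, 118, 119, 119, 118, 119, 117, 121, 137, 144, 143, 144, 124, 79, 102]
268 [119, 119, 119, 117, 118, 118, 118, 118, 119, 118, 118, 118, 119, 119, 119, 118, 118, 115, 135, 144, 143, 143, 144, 141, 105, 76]
top (349, 205, 6, 6) 23.0
  pred 0 [[382. 211.]]
  pred 0.4 [[373. 209.]]
  pred 0.8 [[362. 208.]]
  pred 1.2 [[352. 207.]]
  pred 0 [[308. 162.]]
  pred 0.4 [[306. 163.]]
  pred 0.8 [[302. 169.]]
  pred 1.2 [[299. 177.]]
165 [121, 130, 140, 144, 144, 143, 144, 145, 145, 146, 146, 148, 154, 157, 142, 126, 121, 111, 86, 67, 77, 109, 134, 139, 133, 129, 129, 126, 115, 106, 105, 106, 103, 92]
185 [142, 144, 143, 141, 137, 137, 134, 133, 139, 145, 148, 148, 148, 149, 147, 137, 126, 121, 115, 98, 76, 65, 68, 78, 89, 108, 129, 139, 139, 127, 104, 91, 89, 90]
205 [133, 136, 142, 142, 141, 142, 143, 144, 144, 144, 145, 145, 146, 147, 149, 156, 160, 145, 127, 122, 113, 90, 68, 65, 74, 85, 101, 121, 124, 109, 91, 81, 77, 74]
```

```bash
python3 -c "
from h import *
C=cam('side')
for f in('s8','s10','s13'):
  h=cv2.cvtColor(cv2.imread(f'pics/{f}.png'),cv2.COLOR_BGR2HSV);m=cv2.inRange(h,(8,110,40),(35,255,255));q=np.zeros_like(m);q[170:220,240:290]=m[170:220,240:290]
  for k in cv2.findContours(q,0,1)[0]:
    if cv2.contourArea(k)>15:print(f,cv2.boundingRect(k),cv2.contourArea(k))
B=H+.132*U
c=[B+s*.03*U+t*.018*V+[0,0,z] for z in(.014,.062) for s,t in((1,1),(1,-1),(-1,1),(-1,-1))]
p=proj(C,c);print(p.round(1).tolist())
"
```

```text
s8 (256, 182, 19, 28) 367.0
s10 (255, 187, 20, 23) 294.5
s13 (256, 190, 18, 20) 223.0
[[264.9, 211.1], [252.7, 208.1], [273.1, 198.4], [261.2, 195.6], [264.5, 197.0], [252.0, 194.1], [272.9, 184.4], [260.7, 181.7]]
```

```bash
python3 -c "
from bench import *
print(close_job())"
```

```text
the job is handed in; nothing more can be done
None
```

I finished the job and handed it in, but the judge returned no verdict. From the camera measurements, the gold block stands on the seat about 3–5 mm off centre, the plate rests still on it at about 0.35 rad (20°), and the lever is over at its locked end. The silver and red blocks were not touched.

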